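# Put the hand stamps back on their shape plates

### The arm

A 7-joint arm with a two-finger parallel gripper is mounted at the origin on the work surface. World frame = base frame: x ahead of the robot, y to its left, z up, the work surface at z = 0. Lengths are in m, angles in rad, forces in N, time in s.
With the tool pointing down it reaches from about 0.4 to 0.85 m from the base axis. Payload 10.4 kg.
Tool frame: the origin (TCP) lies midway between the tips of the shut fingers; the grasp point (between the pads) lies 19 mm behind it; z points along the fingers, y is the direction in which the jaws open and shut (so a half turn about z gives the same grasp; the last joint's range is limited). The gripper opens to 85 mm and grips with 20 to 120 N. Pads are 22 mm wide; open, the fingers measure 114 mm over their backs; the gripper's body (76 mm by 85 mm) begins 54 mm behind the grasp point. The pads swing forward as they close: fully open they stand 13 mm farther back than shut.
Start: joints at [1.274, 0.332, -0.065, 1.46, 0.022, 1.35, -0.088], TCP at [0.169, -0.602, 0.231] pointing down, gripper open.
Joint ranges: [-2.6, 2.6], [-0.5, 2.12], [-1.47, 1.34], [0.16, 2.42], [-1.27, 4.41], [0.06, 2.06], [-2.6, 2.6]. Speed limits (rad/s): [2.22, 2.22, 2.79, 2.79, 3.14, 3.14, 3.14].

### API

Orientations are given as a unit quaternion [x, y, z, w].
In Python, from workcell import manip, viewer gives the robot as it stands.
- The arm moves only by the tool move_arm, never from a script. Its argument "deltas" is a list of rows, each a list of 7 numbers: the shift along the tool's x, y, z in m, then the turn, a rotation vector about the tool's x, y, z in degrees, then the opening, from -1 (shut) to 1 (fully open). In form: [[dx, dy, dz, wx, wy, wz, gripper], ...]. A call has 1 to 10 rows; each row shifts and turns the commanded pose from where the row before left it, along the tool's axes as they then stand; what a row does not reach is not made up. A row lasts 1/8 s, in which the tool goes at most 62.5 mm and 10.7 degrees, less where a joint would pass 70% of its speed; a pose out of reach is approached as far as the arm can. A call with a gripper value outside its range is refused whole. The fingers move at their own pace and stop on an object; "force" is the grip in N (left out, the last holds). Time passes only in rows, so rows that do not move let the fingers close. It gives the time, the measured TCP pose, the force and the opening at its end, in the units of the state.
- manip.get_obs(): the state, without advancing time (a new reading comes with each control period).
- viewer.camera(name): name is "scene" or "top" or "wrist"; returns (picture, depth): 480x640x3 uint8, red, green, blue; 480x640 float32, m along the optical axis (not along the pixel's ray), 0 where there is no reading.
- viewer.calibration(name): a dict with "fx", "fy", "cx", "cy" (pixels), "dist" ([k1, k2, p1, p2, k3] as OpenCV has them; the pictures are not rectified), "R" (3x3) and "t" (3): a world point X has camera coordinates R X + t; the wrist camera has in their place "T_tool_cam" (4x4, takes a point from camera to tool coordinates, whose origin is the TCP and whose axes are the flange's). Camera axes: x right, y down, z forward; pixel columns grow to the right and rows downward; lengths in m; the calibration is good to about 2 mm. A picture is of the moment at which its call begins: read the wrist's pose just before it. calibration takes no time and is no camera call.
- manip.hand_in(): hands the job in, once; it reports no verdict.
The state is a dict: "clock": time; "joint_pos": joint angles; "joint_velocities": joint speeds; "tau": joint torques, N m; "position": TCP position; "ee_rot": TCP orientation; "ft_force": force on the tool from outside, world axes, zero at the start; "torque": the same for the moment, N m; "grip_width": opening from 0.0 (shut) to 1.0 (fully open).
Only numpy, scipy, OpenCV 4.12 (cv2) and the standard library are available. Lean on these libraries where they do the work, as an engineer would, in place of code of your own. Each camera call takes 0.05 s, during which the arm holds its last target.

### The job

Put each of the four hand stamps away: stand it upright on the white plate whose silhouette has both its shape and its colour, centred on the silhouette and turned to line up with it (either way round); one plate, a yellow diamond, has no stamp and stays empty. Leave all four released and at rest, and do not knock over the little glass bead jar standing among them.

Things in the scene. Friction and masses are not known exactly. Their poses are not given: they have to be found in the camera images.
- stamp_leaf: Hand stamp: a green base in the shape of a leaf (two arcs meeting in a point at each end), 76 mm long (its x axis) by 48 mm wide (its y axis), 15 mm thick, black rubber below; on its middle a wooden handle, 36 mm (x) by 22 mm (y), from 14 to 62 mm above the underside. About 0.12 kg. Origin: centre of the underside; z up. Both ends alike.
- stamp_oval: Hand stamp: a red base in the shape of an ellipse, 76 mm long (its x axis) by 48 mm wide (its y axis), 15 mm thick, black rubber below; on its middle a wooden handle, 36 mm (x) by 22 mm (y), from 14 to 62 mm above the underside. About 0.12 kg. Origin: centre of the underside; z up. Both ends alike.
- stamp_diamond: Hand stamp: a blue base in the shape of a rhombus, 76 mm long (its x axis) by 48 mm wide (its y axis), 15 mm thick, black rubber below; on its middle a wooden handle, 36 mm (x) by 22 mm (y), from 14 to 62 mm above the underside. About 0.12 kg. Origin: centre of the underside; z up. Both ends alike.
- stamp_rectangle: Hand stamp: a yellow base in the shape of a rectangle, 76 mm long (its x axis) by 48 mm wide (its y axis), 15 mm thick, black rubber below; on its middle a wooden handle, 36 mm (x) by 22 mm (y), from 14 to 62 mm above the underside. About 0.12 kg. Origin: centre of the underside; z up. Both ends alike.
- plate_leaf: Storage plate, fixed: a flat white rectangle 100 mm (x) by 72 mm (y), 6 mm thick, no rim, with a green leaf silhouette edged in black at its centre, 76 mm long along x by 48 mm wide along y without the black edge. Home of the green leaf stamp. Origin: centre of the underside, on the desk; the top is 6 mm higher; z up.
- plate_oval: Storage plate, fixed: a flat white rectangle 100 mm (x) by 72 mm (y), 6 mm thick, no rim, with a red oval silhouette edged in black at its centre, 76 mm long along x by 48 mm wide along y without the black edge. Home of the red oval stamp. Origin: centre of the underside, on the desk; the top is 6 mm higher; z up.
- plate_diamond: Storage plate, fixed: a flat white rectangle 100 mm (x) by 72 mm (y), 6 mm thick, no rim, with a blue diamond silhouette edged in black at its centre, 76 mm long along x by 48 mm wide along y without the black edge. Home of the blue diamond stamp. Origin: centre of the underside, on the desk; the top is 6 mm higher; z up.
- plate_rectangle: Storage plate, fixed: a flat white rectangle 100 mm (x) by 72 mm (y), 6 mm thick, no rim, with a yellow rectangle silhouette edged in black at its centre, 76 mm long along x by 48 mm wide along y without the black edge. Home of the yellow rectangle stamp. Origin: centre of the underside, on the desk; the top is 6 mm higher; z up.
- plate_spare: Storage plate, fixed: a flat white rectangle 100 mm (x) by 72 mm (y), 6 mm thick, no rim, with a yellow diamond silhouette edged in black at its centre, 76 mm long along x by 48 mm wide along y without the black edge. No stamp on the desk matches this one: it stays empty. Origin: centre of the underside, on the desk; the top is 6 mm higher; z up.
- bead_jar: Small closed jar of clear glass with beads in it and a steel screw lid, 39 mm across and 52 mm tall, loose, standing among the stamps and plates; to be left standing. Origin: centre of its underside; z up.

How it is judged:
At the end, for the whole second after the job is handed in: Each of the four stamps stands upright (within 0.1 rad) on the top of its own plate (underside 3 to 9 mm above the plate's underside), within 12 mm of its centre, its long axis within 0.26 rad of the silhouette's, either way round, and at rest; the bead jar stands (horizontal distance between stamp_leaf and plate_leaf below 0.012 m and z of stamp_leaf in the frame of plate_leaf between 0.003 and 0.009 m and angle between each of stamp_leaf, stamp_oval, stamp_diamond, stamp_rectangle's own z axis and vertical below 0.1 rad and angle between the x axis of stamp_leaf and the x axis of plate_leaf, either way round below 0.26 rad and linear speed of each of stamp_leaf, stamp_oval, stamp_diamond, stamp_rectangle below 0.02 m/s and horizontal distance between stamp_oval and plate_oval below 0.012 m and z of stamp_oval in the frame of plate_oval between 0.003 and 0.009 m and angle between the x axis of stamp_oval and the x axis of plate_oval, either way round below 0.26 rad and horizontal distance between stamp_diamond and plate_diamond below 0.012 m and z of stamp_diamond in the frame of plate_diamond between 0.003 and 0.009 m and angle between the x axis of stamp_diamond and the x axis of plate_diamond, either way round below 0.26 rad and horizontal distance between stamp_rectangle and plate_rectangle below 0.012 m and z of stamp_rectangle in the frame of plate_rectangle between 0.003 and 0.009 m and angle between the x axis of stamp_rectangle and the x axis of plate_rectangle, either way round below 0.26 rad and angle between bead_jar's own z axis and vertical below 0.3 rad); the robot touches nothing.
It fails at once if the bead jar is knocked over (angle between bead_jar's own z axis and vertical above 0.6 rad).
It also fails if it takes over 128 s, if anything falls off the work surface, if the arm or the gripper's body presses on something with over 40 N, if the wrist force passes 120 N, or if a joint passes its speed limit or range.

## Working session

There is one attempt and no reset: what is moved stays moved. The work goes in short steps, Python scripts to look and compute and a tool call to move; the robot and the scene stay as the last step left them, time stands still between calls to the robot, and variables do not carry over. Pictures are saved under pics/ and viewed, and the job is handed in when it is done.

Besides the shell and the picture viewer there is one more tool, called in YAML: its name, and indented under it one key for each argument. move_arm: Moves the arm, as the interface text tells. Its arguments: {"type":"object","properties":{"deltas":{"type":"array"},"force":{"type":"number"}},"required":["deltas"]}

```bash
mkdir -p pics; python3 - <<'E'
from workcell import manip, viewer
import cv2,numpy as np
print(manip.get_obs())
for n in ["top","scene"]:
    p,d=viewer.camera(n)
    cv2.imwrite(f"pics/{n}0.png",p[:,:,::-1]); np.savez(f"{n}0.npz",p=p,d=d)
for n in ["top","scene","wrist"]: print(n,viewer.calibration(n))
E
```

```text
{'clock': 0.0, 'joint_pos': array([ 1.27440816,  0.33285737, -0.06470297,  1.46095111,  0.02159226,
        1.34986536, -0.08851898]), 'joint_velocities': array([ 0.00153699,  0.0005449 ,  0.0006671 , -0.0002634 ,  0.00024352,
       -0.0016483 , -0.00108895]), 'tau': array([-4.53700004e-04, -6.25431991e+01,  4.91280737e-02, -3.91612780e+01,
        1.63630379e-02,  9.66523105e-03, -1.58382414e-05]), 'position': array([ 0.16888782, -0.60136634,  0.2305203 ]), 'ee_rot': array([ 9.90644164e-01,  1.36468530e-01, -1.21864449e-04, -6.82216778e-04]), 'ft_force': array([-0.36868656, -0.55149566,  0.11360868]), 'torque': array([ 0.02227157,  0.01533325, -0.03279254]), 'grip_width': 0.9976327456481388}
top {'fx': 514.3923663783428, 'fy': 514.3923663783428, 'cx': 323.0717433850467, 'cy': 245.4473316667579, 'dist': array([-0.15092365,  0.        ,  0.        ,  0.        ,  0.        ]), 'R': array([[-0.00856627, -0.99970395,  0.02277364],
       [-0.98505203,  0.00451799, -0.1721978 ],
       [ 0.17204393, -0.02390831, -0.98479911]]), 't': array([-0.00177628,  0.52234052,  1.15641622])}
scene 
[... 236 characters left out ...]
,
       [ 0.4705046 , -0.58991161, -0.65622383],
       [-0.42172078,  0.50292044, -0.75446843]]), 't': array([-0.4112259 , -0.22383793,  1.4901776 ])}
wrist {'fx': 346.75743436595195, 'fy': 346.75743436595195, 'cx': 319.6557535684155, 'cy': 238.38137521355597, 'dist': array([-0.06243218,  0.        ,  0.        ,  0.        ,  0.        ]), 'T_tool_cam': array([[ 1.60145065e-04, -9.56311134e-01, -2.92350799e-01,
         7.38964948e-02],
       [ 9.99999579e-01, -1.10931018e-04,  9.10651059e-04,
         4.76229422e-05],
       [-9.03296518e-04, -2.92350822e-01,  9.56310714e-01,
        -1.43907652e-01],
       [ 0.00000000e+00,  0.00000000e+00,  0.00000000e+00,
         1.00000000e+00]])}
```

View pics/top0.png

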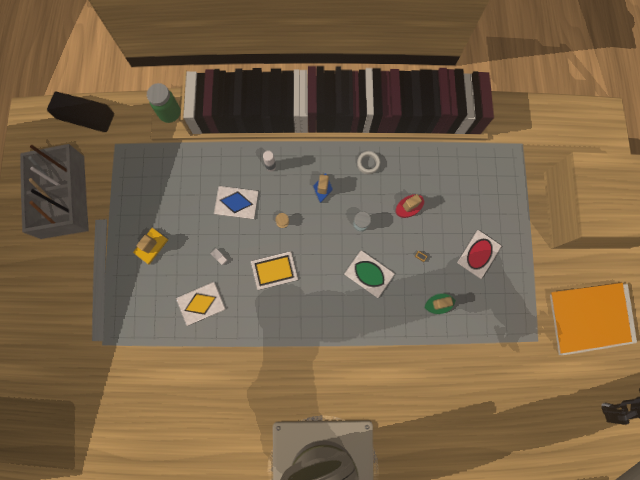

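View pics/scene0.png

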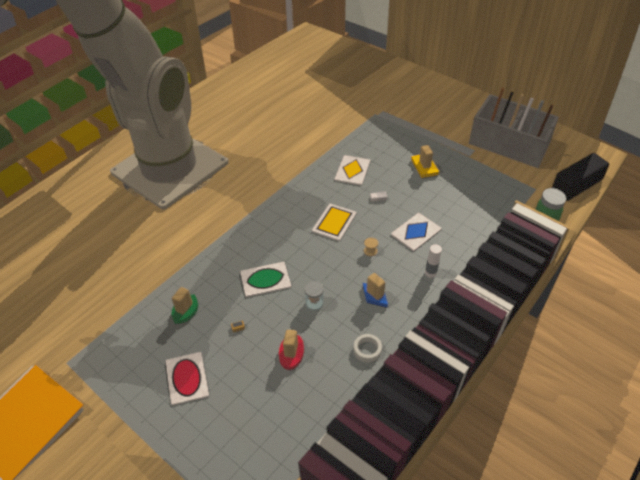

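```bash
cat > h.py <<'E'
import cv2,numpy as np
from scipy.spatial.transform import Rotation as Ro
from workcell import manip, viewer
def K(c): return np.array([[c['fx'],0,c['cx']],[0,c['fy'],c['cy']],[0,0,1]])
def cam(n,obs=None):
    c=dict(viewer.calibration(n))
    if n=='wrist':
        T=np.eye(4);T[:3,:3]=Ro.from_quat(obs['ee_rot']).as_matrix();T[:3,3]=obs['position']
        W=T@c['T_tool_cam']; c['R']=W[:3,:3].T; c['t']=-c['R']@W[:3,3]
    return c
def ray(c,uv,z):
    uv=np.asarray(uv,float).reshape(-1,1,2)
    n=cv2.undistortPoints(uv,K(c),c['dist']).reshape(-1,2)
    d=np.c_[n,np.ones(len(n))]@c['R']; o=-c['R'].T@c['t']
    return (o+d*((z-o[2])/d[:,2])[:,None])[:,:2]
def proj(c,X):
    return cv2.projectPoints(np.asarray(X,float).reshape(-1,1,3),cv2.Rodrigues(c['R'])[0],c['t'],K(c),c['dist'])[0].reshape(-1,2)
HS={'red':[((0,120,50),(8,255,255)),((170,120,50),(180,255,255))],'green':[((55,100,30),(90,255,255))],
'blue':[((100,120,50),(125,255,255))],'yellow':[((19,175,80),(32,255,255))]}
def mask(p,col):
    h=cv2.cvtColor(p,cv2.COLOR_RGB2HSV)
    return sum(cv2.inRange(h,np.array(a),np.array(b)) for a,b in HS[col])
def rect(P):
    (cx,cy),(w,h),a=cv2.minAreaRect((P*1000).astype(np.float32))
    if w<h: w,h,a=h,w,a+90
    a=(a+90)%180-90
    return np.round([cx,cy,w,h,a],1)
def blobs(p,c,col,z,mn=60):
    m=mask(p,col); cs,_=cv2.findContours(m,cv2.RETR_EXTERNAL,cv2.CHAIN_APPROX_NONE)
    out=[]
    for k in cs:
        if cv2.contourArea(k)<mn: continue
        P=ray(c,k.reshape(-1,2),z); out.append((k.reshape(-1,2).mean(0).round(),cv2.contourArea(k),rect(P)))
    return out
E
python3 - <<'E'
from h import *
for n in ['top','scene']:
    z=np.load(n+'0.npz');c=cam(n)
    for col in HS:
        for zz in (.006,.015):
            for b in blobs(z['p'],c,col,zz): 
                if abs(b[2][0]-600)<450 and b[2][0]>330: print(n,col,zz,*b)
E
```

```text
top red 0.006 [479. 254.] 439.5 [ 507.3 -390.5   75.8   48.   -37. ]
top red 0.006 [410. 205.] 234.5 [ 628.3 -220.3   78.    48.   -63.6]
top red 0.015 [479. 254.] 439.5 [ 505.9 -387.5   75.2   47.6  -37. ]
top red 0.015 [410. 205.] 234.5 [ 626.  -218.5   77.4   47.6  -63.6]
top green 0.006 [438. 304.] 172.5 [ 384.9 -280.3   63.4   45.5  -71.9]
top green 0.006 [369. 273.] 417.0 [ 460.4 -115.9   62.5   50.7   89.5]
top green 0.015 [438. 304.] 172.5 [ 384.3 -278.    62.9   45.1  -71.9]
top green 0.015 [369. 273.] 417.0 [ 459.4 -114.9   62.    50.4   89.5]
top blue 0.006 [236. 202.] 267.0 [639.5 208.1  60.2  40.7  49.9]
top blue 0.006 [322. 191.] 71.5 [669.6  -1.7  47.5  39.8 -41. ]
top blue 0.015 [236. 202.] 267.0 [637.1 206.8  59.7  40.4  49.9]
top blue 0.015 [322. 191.] 71.5 [667.   -1.5  47.2  39.5 -41. ]
top yellow 0.006 [200. 303.] 289.0 [391.2 288.8  59.8  40.6  80.7]
top yellow 0.006 [274. 270.] 582.5 [470.3 112.3  76.3  47.5 -76.1]
top yellow 0.006 [151. 246.] 372.5 [531.  415.8  76.7  51.4 -35.5]
top yellow 0.015 [200. 303.] 289.0 [390.7 286.9  59.3  40.3  80.7]
top yellow 0.0
[... 677 characters left out ...]
8.6   47.9   72.7]
scene blue 0.006 [373. 297.] 119.5 [674.6 -11.1  69.   31.7  -0.8]
scene blue 0.006 [416. 230.] 195.5 [642.1 207.2  54.9  38.5  48.3]
scene blue 0.015 [373. 297.] 119.5 [678.1 -16.8  68.3  31.4  -0.8]
scene blue 0.015 [416. 230.] 195.5 [645.9 199.5  54.4  38.2  48.3]
scene yellow 0.006 [334. 221.] 443.5 [472.9 111.8  75.6  48.7 -76.5]
scene yellow 0.006 [352. 169.] 145.0 [393.6 286.8  56.   38.7  79.4]
scene yellow 0.006 [424. 166.] 240.0 [531.6 417.6  86.3  52.3 -36. ]
scene yellow 0.015 [334. 221.] 443.5 [478.3 105.   74.9  48.2 -76.5]
scene yellow 0.015 [352. 169.] 145.0 [399.7 278.4  55.5  38.3  79.4]
scene yellow 0.015 [424. 166.] 240.0 [536.4 408.   85.5  51.8 -36. ]
```

```bash
cat >> h.py <<'E'
def pca(p,c,col,near,z,r=.06):
    m=mask(p,col); n,l,s,ce=cv2.connectedComponentsWithStats(m)
    best=None
    for i in range(1,n):
        if s[i,4]<40: continue
        v,u=np.nonzero(l==i); P=ray(c,np.c_[u,v],z); ctr=P.mean(0)
        dd=np.hypot(*(ctr-near))
        if dd<r and (best is None or s[i,4]>best[0]):
            w,V=np.linalg.eigh(np.cov(P.T)); a=np.degrees(np.arctan2(V[1,1],V[0,1])); a=(a+90)%180-90
            best=(s[i,4],(ctr*1000).round(1),(4*np.sqrt(w[::-1])*1000).round(1),round(a,1))
    return best
E
python3 - <<'E'
from h import *
pl={'red':(.507,-.39),'green':(.46,-.116),'blue':(.64,.208),'yellow':(.47,.112)}
st={'red':(.626,-.218),'green':(.385,-.28),'blue':(.667,-.002),'yellow':(.53,.415)}
for n in ['top','scene']:
    z=np.load(n+'0.npz');c=cam(n)
    for col in HS: print(n,col,pca(z['p'],c,col,pl[col],.006),'stamp',pca(z['p'],c,col,st[col],.015))
z=np.load('top0.npz')['p'];c=cam('top')
t=[]
for col in HS:
    u,v=proj(c,[*st[col],.03])[0].astype(int)
    t.append(cv2.resize(z[v-25:v+25,u-25:u+25],(400,300)if 0 else (300,300),interpolation=cv2.INTER_CUBIC))
cv2.imwrite('pics/z.png',np.vstack([np.hstack(t[:2]),np.hstack(t[2:])])[:,:,::-1])
E
```

```text
top red (np.int32(475), array([ 507.2, -390.5]), array([77.8, 49.5]), np.float64(-34.9)) stamp (np.int32(289), array([ 620.9, -214.9]), array([83.8, 54.8]), np.float64(-67.1))
top green (np.int32(453), array([ 460.5, -116.2]), array([72. , 46.9]), np.float64(56.0)) stamp (np.int32(222), array([ 384.1, -274.2]), array([65.9, 57.6]), np.float64(-78.5))
top blue (np.int32(297), array([638.9, 207.4]), array([62.7, 39.4]), np.float64(81.8)) stamp (np.int32(106), array([659.9,  -4.1]), array([51.5, 49.3]), np.float64(-51.0))
top yellow (np.int32(632), array([470.1, 112.3]), array([88.5, 55.1]), np.float64(-76.2)) stamp (np.int32(423), array([527.5, 409.3]), array([102. ,  58.7]), np.float64(-33.8))
scene red (np.int32(720), array([ 509.6, -391.1]), array([78.3, 50. ]), np.float64(-34.7)) stamp (np.int32(417), array([ 638.3, -228.7]), array([76.5, 52.3]), np.float64(-76.1))
scene green (np.int32(438), array([ 463. , -117.1]), array([71.9, 46.8]), np.float64(53.5)) stamp (np.int32(260), array([ 400.8, -290.3]), array([79.9, 41.2]), np.float64(-87.2))
scene blue (np.int32(224), array([641.5, 206.4]), array([58.2, 38.1]), np.float64(79.5)) stamp (np.int32(156), array([684.1, -18.8]), array([72.7, 30.7]), np.float64(-1.7))
scene yellow (np.int32(482), array([472.9, 111.1]), array([87.8, 56.4]), np.float64(-75.9)) stamp (np.int32(281), array([541.2, 399.1]), array([96.8, 55.9]), np.float64(-19.2))
```

View pics/z.png

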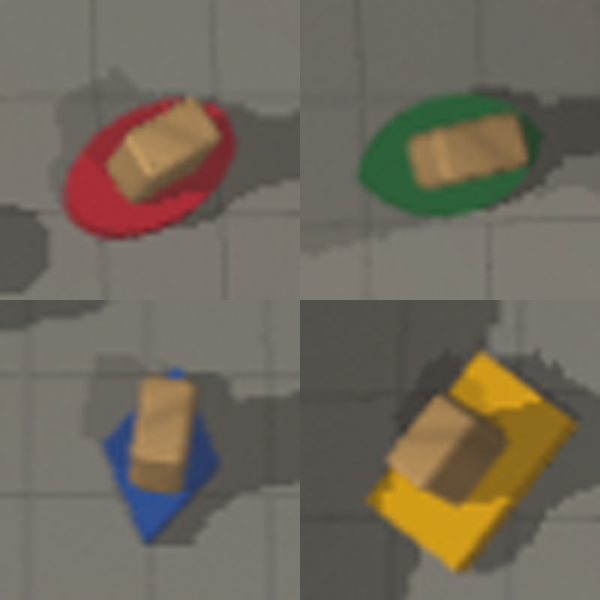

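```bash
cat >> h.py <<'E'
def plan(x,y,z,phi):
    o=manip.get_obs();R=Ro.from_quat(o['ee_rot']).as_matrix();p=o['position']
    cur=np.degrees(np.arctan2(R[1,0],R[0,0])); d=(phi-cur+180)%360-180
    tilt=np.degrees(np.arccos(-R[2,2]))
    print('clock',round(o['clock'],2),'pos',p.round(4),'phi',round(cur,1),'tilt',round(tilt,2),'grip',round(o['grip_width'],3),'F',o['ft_force'].round(1),'j7',o['joint_pos'][6].round(2))
    D=np.array([x,y,z])-p
    # error of tilt as rotvec in tool frame for residual full orientation
    a=np.radians(phi); T=np.array([[np.cos(a),np.sin(a),0],[np.sin(a),-np.cos(a),0],[0,0,-1]]).T
    rv=np.degrees(Ro.from_matrix(R.T@T).as_rotvec())
    print('rotvec',rv.round(1),'| move-first shift',(R.T@D).round(4),'| rotate-first shift',(T.T@D).round(4))
E
python3 -c "
from h import *
plan(.385,-.278,.25,100)"
```

```text
clock 0.1 pos [ 0.1689 -0.6014  0.2306] phi 15.7 tilt 0.07 grip 0.996 F [ 0.3 -1.1 -0.4] j7 -0.09
rotvec [ -0.1  -0.1 -84.3] | move-first shift [ 0.2955 -0.2529 -0.0191] | rotate-first shift [ 0.281   0.269  -0.0194]
```

move_arm:
  deltas:
    - [0.037,-0.0315,-0.002,0,0,0,1]
    - [0.037,-0.0315,-0.002,0,0,0,1]
    - [0.037,-0.0315,-0.002,0,0,0,1]
    - [0.037,-0.0315,-0.002,0,0,0,1]
    - [0.037,-0.0315,-0.002,0,0,0,1]
    - [0.037,-0.0315,-0.002,0,0,0,1]
    - [0.037,-0.0315,-0.002,0,0,0,1]
    - [0.037,-0.0315,-0.002,0,0,0,1]
    - [0,0,0,0,0,-10,1]
    - [0,0,0,0,0,-10,1]
  force: 40

```text
clock: 1.35
position: [0.386, -0.2784, 0.2471]
ee_rot: [0.951, 0.31, -0.0, -0.0]
ft_force: [-0.4, -0.5, 0.6]
grip_width: 0.998
```

move_arm:
  deltas:
    - [0,0,0,0,0,-10,1]
    - [0,0,0,0,0,-10,1]
    - [0,0,0,0,0,-10,1]
    - [0,0,0,0,0,-10,1]
    - [0,0,0,0,0,-10,1]
    - [0,0,0,0,0,-10,1]
    - [0,0,0,0,0,-4,1]
    - [0,0,0,0,0,0,1]

```text
clock: 2.35
position: [0.3857, -0.279, 0.2471]
ee_rot: [0.645, 0.764, -0.0, -0.0]
ft_force: [-0.3, 0.4, 0.1]
grip_width: 1.003
```

```bash
cat >> h.py <<'E'
def look(name,col,near):
    o=manip.get_obs(); p,d=viewer.camera('wrist'); c=cam('wrist',o)
    np.savez(name+'.npz',p=p,d=d,R=c['R'],t=c['t']); 
    print('base pca',pca(p,c,col,near,.015)); print([b for b in blobs(p,c,col,.015)])
    cv2.imwrite(f'pics/{name}.png',p[:,:,::-1]); return p,d,c
E
python3 -c "
from h import *
plan(.385,-.278,.25,100)
look('g1','green',(.385,-.278))"
```

```text
clock 2.35 pos [ 0.3857 -0.279   0.2471] phi 99.7 tilt 0.03 grip 1.003 F [-0.3  0.4  0.1] j7 0.7
rotvec [-0.  -0.  -0.3] | move-first shift [ 0.0011 -0.0005 -0.0029] | rotate-first shift [ 0.0011 -0.0005 -0.0029]
base pca (np.int32(1073), array([ 384.7, -274.8]), array([67.1, 58.8]), np.float64(-68.4))
[(array([320., 204.]), 962.0, array([ 385.3, -278.7,   64.8,   46.6,  -80.3])), (array([419.,  59.]), 2739.0, array([ 458.7, -117.8,   59. ,   56.9,   11.1]))]
```

View pics/g1.png

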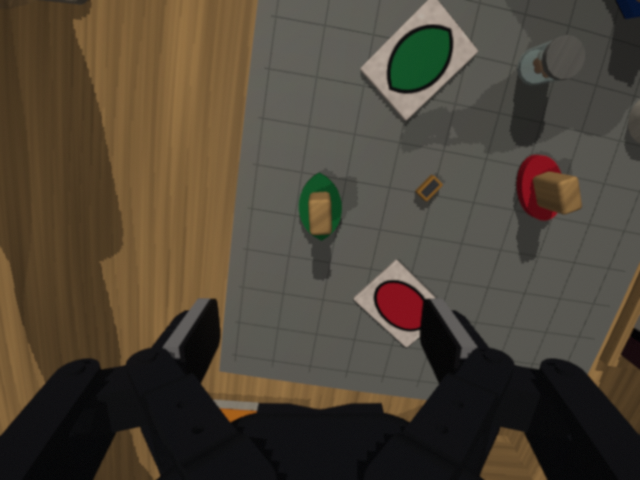

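```bash
cat >> h.py <<'E'
def handle(p,d,c,near,r=.05):
    v,u=np.nonzero(d>0); n=cv2.undistortPoints(np.c_[u,v].astype(float).reshape(-1,1,2),K(c),c['dist']).reshape(-1,2)
    X=(np.c_[n,np.ones(len(n))]*d[v,u][:,None]-c['t'])@c['R']
    s=np.hypot(X[:,0]-near[0],X[:,1]-near[1])<r; X=X[s]
    top=np.percentile(X[X[:,2]>.04,2],90); Y=X[X[:,2]>top-.006]
    print('handle top z',top.round(4),len(Y),'rect',rect(Y[:,:2]),'mean',(Y[:,:2].mean(0)*1000).round(1))
E
python3 - <<'E'
from h import *
z=np.load('g1.npz');c=dict(viewer.calibration('wrist'),R=z['R'],t=z['t'])
handle(z['p'],z['d'],c,(.385,-.278))
for (u,v) in ((320,173),(321,239)): print(ray(c,[(u,v)],.015))
handle(z['p'],z['d'],c,(.626,-.219))
for col,q in (('green',(.461,-.117)),('red',(.508,-.391))): print(pca(z['p'],c,col,q,.006))
E
```

```text
handle top z 0.3452 9312 rect [ 382.5 -264.6   65.5   12.9    9.9] mean [ 382.2 -262.3]
[[ 0.37985325 -0.24681401]]
[[ 0.39344925 -0.31976316]]
handle top z 0.0638 797 rect [ 626.  -219.6   35.7   22.9  -59.5] mean [ 624.1 -219.3]
(np.int32(2830), array([ 460.6, -115.4]), array([72.9, 48.9]), np.float64(54.0))
(np.int32(1689), array([ 505.4, -390.6]), array([75.4, 49.8]), np.float64(-40.9))
```

```bash
sed -i 's/<r; X=X\[s\]/<r; X=X[s\&(X[:,2]<.08)]/' h.py
python3 - <<'E'
from h import *
z=np.load('g1.npz');c=dict(viewer.calibration('wrist'),R=z['R'],t=z['t'])
handle(z['p'],z['d'],c,(.385,-.278))
plan(.385,-.281,.024,100)
E
```

```text
handle top z 0.0641 783 rect [ 385.8 -283.9   35.9   21.9  -78.2] mean [ 385.6 -282.9]
clock 2.4 pos [ 0.3857 -0.279   0.2471] phi 99.6 tilt 0.02 grip 1.001 F [ 1.3 -0.1 -0.3] j7 0.7
rotvec [-0.  -0.  -0.4] | move-first shift [-0.0019 -0.001   0.2231] | rotate-first shift [-0.0019 -0.001   0.2231]
```

move_arm:
  deltas:
    - [-0.0045,0,0.05,0,0,-2,1]
    - [0,0,0.05,0,0,0,1]
    - [0,0,0.05,0,0,0,1]
    - [0,0,0.04,0,0,0,1]
    - [0,0,0.02,0,0,0,1]
    - [0,0,0.013,0,0,0,1]
    - [0,0,0,0,0,0,1]

```text
clock: 3.28
position: [0.3863, -0.2834, 0.0239]
ee_rot: [0.632, 0.775, -0.0, -0.001]
ft_force: [1.2, 0.5, -0.1]
grip_width: 1.001
```

move_arm:
  deltas:
    - [0,0,0,0,0,0,-1]
    - [0,0,0,0,0,0,-1]
    - [0,0,0,0,0,0,-1]
    - [0,0,0,0,0,0,-1]
    - [0,0,0,0,0,0,-1]
    - [0,0,0,0,0,0,-1]
    - [0,0,0,0,0,0,-1]
  force: 40

```text
clock: 4.15
position: [0.3868, -0.2838, 0.0248]
ee_rot: [0.631, 0.775, -0.0, 0.0]
ft_force: [-2.2, 2.0, 6.3]
grip_width: 0.256
```

```bash
python3 -c "
from h import *
plan(.461,-.116,.20,55)"
```

```text
clock 4.15 pos [ 0.3868 -0.2838  0.0248] phi 101.7 tilt 0.04 grip 0.256 F [-2.2  2.   6.3] j7 0.64
rotvec [ 0.   0.  46.7] | move-first shift [ 0.1492  0.1067 -0.1753] | rotate-first shift [ 0.18   -0.0355 -0.1752]
```

move_arm:
  deltas:
    - [0,0,-0.03,0,0,0,-1]
    - [0,0,-0.03,0,0,0,-1]
    - [0,0,-0.03,0,0,0,-1]
    - [0,0,0,0,0,9.4,-1]
    - [0,0,0,0,0,9.4,-1]
    - [0,0,0,0,0,9.4,-1]
    - [0,0,0,0,0,9.4,-1]
    - [0,0,0,0,0,9.5,-1]
    - [0.045,-0.0089,0,0,0,0,-1]
    - [0.045,-0.0089,0,0,0,0,-1]

```text
clock: 5.4
position: [0.4244, -0.1989, 0.1141]
ee_rot: [0.889, 0.458, -0.0, -0.0]
ft_force: [1.6, 0.5, -0.4]
grip_width: 0.251
```

move_arm:
  deltas:
    - [0.045,-0.0089,0,0,0,0,-1]
    - [0.045,-0.0089,0,0,0,0,-1]
    - [0,0,0,0,0,0,-1]

```text
clock: 5.78
position: [0.4629, -0.1126, 0.1143]
ee_rot: [0.887, 0.461, 0.0, -0.0]
ft_force: [-0.6, -0.4, -0.4]
grip_width: 0.252
```

```bash
python3 -c "
from h import *
plan(.461,-.116,.032,54.5)"
```

```text
clock 5.78 pos [ 0.4629 -0.1126  0.1143] phi 54.9 tilt 0.07 grip 0.252 F [-0.6 -0.4 -0.4] j7 -0.53
rotvec [-0.  -0.1  0.4] | move-first shift [-0.004   0.0004  0.0823] | rotate-first shift [-0.0039  0.0004  0.0823]
```

move_arm:
  deltas:
    - [-0.004,0,0.03,0,0,0,-1]
    - [0,0,0.03,0,0,0,-1]
    - [0,0,0.014,0,0,0,-1]
    - [0,0,0.005,0,0,0,-1]
    - [0,0,0.003,0,0,0,-1]
    - [0,0,0,0,0,0,-1]
    - [0,0,0,0,0,0,-1]

```text
clock: 6.65
position: [0.46, -0.1196, 0.0329]
ee_rot: [0.889, 0.459, 0.0, 0.0]
ft_force: [-0.1, -0.1, -1.5]
grip_width: 0.252
```

```bash
python3 -c "
from h import *
plan(.461,-.116,.031,54.5)"
```

```text
clock 6.65 pos [ 0.46   -0.1196  0.0329] phi 54.6 tilt 0.06 grip 0.252 F [-0.1 -0.1 -1.5] j7 -0.58
rotvec [ 0.1 -0.   0.1] | move-first shift [ 0.0035 -0.0013  0.0019] | rotate-first shift [ 0.0035 -0.0013  0.0019]
```

move_arm:
  deltas:
    - [0.0035,-0.001,0,0,0,0,-1]
    - [0,0,0.0015,0,0,0,-1]
    - [0,0,0,0,0,0,-1]
    - [0,0,0,0,0,0,1]
    - [0,0,0,0,0,0,1]
    - [0,0,0,0,0,0,1]
    - [0,0,0,0,0,0,1]

```text
clock: 7.52
position: [0.4608, -0.1161, 0.0308]
ee_rot: [0.889, 0.459, 0.0, 0.0]
ft_force: [0.2, -1.0, 1.2]
grip_width: 1.002
```

move_arm:
  deltas:
    - [0,0,-0.02,0,0,0,1]
    - [0,0,-0.04,0,0,0,1]
    - [0,0,-0.05,0,0,0,1]
    - [0,0,-0.05,0,0,0,1]
    - [0,0,-0.05,0,0,0,1]
    - [0,0,0,0,0,0,1]

```text
clock: 8.28
position: [0.4626, -0.1163, 0.2446]
ee_rot: [0.889, 0.459, 0.002, 0.003]
ft_force: [-0.5, 0.2, -0.7]
grip_width: 1.0
```

```bash
python3 -c "
from h import *
plan(.626,-.2195,.24,120.5)
p,d,c=look('g2','green',(.461,-.116)); handle(p,d,c,(.461,-.116)); handle(p,d,c,(.626,-.2195))
plan(.626,-.2195,.24,120.5)
"
```

```text
clock 8.28 pos [ 0.4626 -0.1163  0.2446] phi 54.6 tilt 0.39 grip 1.0 F [-0.5  0.2 -0.7] j7 -0.47
rotvec [  0.4   0.1 -65.9] | move-first shift [0.0105 0.1929 0.0059] | rotate-first shift [-0.1718  0.0884  0.0046]
base pca (np.int32(1199), array([ 465.2, -108.4]), array([66.4, 61.8]), np.float64(57.1))
[(array([316., 201.]), 1085.5, array([ 463.2, -112.1,   66.8,   49.3,   52.1]))]
handle top z 0.0701 832 rect [ 459.9 -115.8   36.5   21.1   54.7] mean [ 460.7 -115. ]
handle top z 0.0641 769 rect [ 626.7 -219.2   36.1   22.   -60.4] mean [ 625.7 -217.7]
clock 8.32 pos [ 0.4615 -0.1162  0.2422] phi 54.6 tilt 0.18 grip 0.995 F [ 0.2 -0.7 -1.1] j7 -0.47
rotvec [  0.2   0.1 -65.9] | move-first shift [0.0111 0.1939 0.0028] | rotate-first shift [-0.1725  0.0893  0.0022]
```

View pics/g2.png

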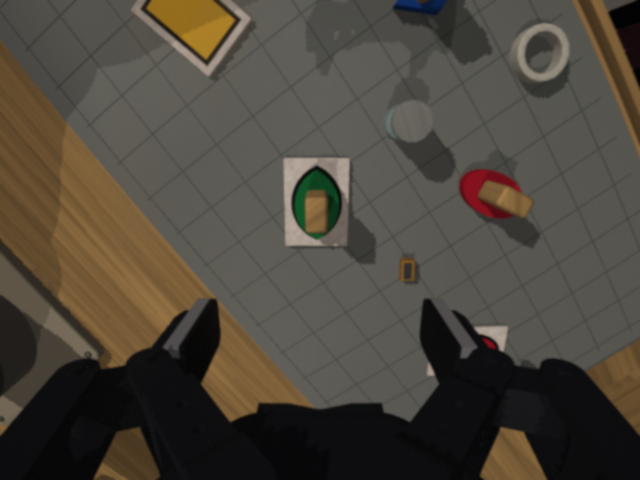

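move_arm:
  deltas:
    - [0,0,0,0,0,-9.4,1]
    - [0,0,0,0,0,-9.4,1]
    - [0,0,0,0,0,-9.4,1]
    - [0,0,0,0,0,-9.4,1]
    - [0,0,0,0,0,-9.4,1]
    - [0,0,0,0,0,-9.4,1]
    - [0,0,0,0,0,-9.4,1]
    - [-0.0575,0.03,0,0,0,0,1]
    - [-0.0575,0.03,0,0,0,0,1]
    - [-0.0575,0.0293,0,0,0,0,1]

```text
clock: 9.57
position: [0.6204, -0.2171, 0.2388]
ee_rot: [0.497, 0.868, -0.0, -0.001]
ft_force: [1.1, -0.4, 0.7]
grip_width: 1.0
```

move_arm:
  deltas:
    - [0,0,0.05,0,0,0,1]
    - [0,0,0.05,0,0,0,1]
    - [0,0,0,0,0,0,1]

```text
clock: 9.95
position: [0.6162, -0.2151, 0.1352]
ee_rot: [0.497, 0.868, -0.001, -0.005]
ft_force: [0.2, -0.4, 0.5]
grip_width: 1.001
```

```bash
python3 -c "
from h import *
plan(.6265,-.2195,.027,120.5)
"
```

```text
clock 9.95 pos [ 0.6162 -0.2151  0.1352] phi 120.4 tilt 0.57 grip 1.001 F [ 0.2 -0.4  0.5] j7 0.65
rotvec [-0.4 -0.4 -0.1] | move-first shift [-0.0098  0.0074  0.108 ] | rotate-first shift [-0.009   0.0067  0.1082]
```

move_arm:
  deltas:
    - [-0.009,0.0065,0.02,0,0,0,1]
    - [0,0,0.02,0,0,0,1]
    - [0,0,0,0,0,0,1]
    - [0,0,0,0,0,0,1]

```text
clock: 10.45
position: [0.6297, -0.2205, 0.102]
ee_rot: [0.497, 0.868, 0.0, 0.001]
ft_force: [0.4, 0.7, 0.7]
grip_width: 1.002
```

```bash
python3 -c "
from h import *
plan(.6265,-.2195,.027,120.5)
"
```

```text
clock 10.45 pos [ 0.6297 -0.2205  0.102 ] phi 120.4 tilt 0.06 grip 1.002 F [0.4 0.7 0.7] j7 0.64
rotvec [ 0.   0.  -0.1] | move-first shift [ 0.0025 -0.0024  0.0749] | rotate-first shift [ 0.0025 -0.0023  0.075 ]
```

move_arm:
  deltas:
    - [0.0025,-0.002,0.03,0,0,0,1]
    - [0,0,0.025,0,0,0,1]
    - [0,0,0.015,0,0,0,1]
    - [0,0,0.005,0,0,0,1]
    - [0,0,0,0,0,0,1]
    - [0,0,0,0,0,0,1]

```text
clock: 11.2
position: [0.6272, -0.2196, 0.0269]
ee_rot: [0.497, 0.868, 0.0, 0.001]
ft_force: [-0.1, 0.1, 0.5]
grip_width: 0.997
```

```bash
python3 -c "
from h import *
plan(.6265,-.2195,.027,120.5)
"
```

```text
clock 11.2 pos [ 0.6272 -0.2196  0.0269] phi 120.4 tilt 0.09 grip 0.997 F [-0.1  0.1  0.5] j7 0.62
rotvec [ 0.1  0.1 -0.1] | move-first shift [ 0.0004 -0.0005 -0.0001] | rotate-first shift [ 0.0004 -0.0005 -0.0001]
```

move_arm:
  deltas:
    - [0,0,0,0,0,0,-1]
    - [0,0,0,0,0,0,-1]
    - [0,0,0,0,0,0,-1]
    - [0,0,0,0,0,0,-1]
    - [0,0,0,0,0,0,-1]
    - [0,0,0,0,0,0,-1]
    - [0,0,-0.03,0,0,0,-1]
    - [0,0,-0.03,0,0,0,-1]
    - [0,0,-0.03,0,0,0,-1]
    - [0,0,0,0,0,0,-1]

```text
clock: 12.45
position: [0.6279, -0.2197, 0.1183]
ee_rot: [0.497, 0.868, 0.0, 0.002]
ft_force: [0.6, -0.5, -1.9]
grip_width: 0.252
```

```bash
python3 -c "
from h import *
plan(.508,-.391,.117,145)
"
```

```text
clock 12.45 pos [ 0.6279 -0.2197  0.1183] phi 120.4 tilt 0.24 grip 0.252 F [ 0.6 -0.5 -1.9] j7 0.65
rotvec [  0.1   0.2 -24.6] | move-first shift [-0.0871 -0.1901  0.001 ] | rotate-first shift [-1.000e-04 -2.091e-01  1.300e-03]
```

move_arm:
  deltas:
    - [0,0,0,0,0,-8.2,-1]
    - [0,0,0,0,0,-8.2,-1]
    - [0,0,0,0,0,-8.2,-1]
    - [0,-0.035,0,0,0,0,-1]
    - [0,-0.035,0,0,0,0,-1]
    - [0,-0.035,0,0,0,0,-1]
    - [0,-0.035,0,0,0,0,-1]
    - [0,-0.035,0,0,0,0,-1]
    - [0,-0.034,0,0,0,0,-1]
    - [0,0,0,0,0,0,-1]

```text
clock: 13.7
position: [0.5035, -0.3937, 0.1141]
ee_rot: [0.303, 0.953, -0.001, -0.001]
ft_force: [1.0, 0.7, -1.6]
grip_width: 0.25
```

move_arm:
  deltas:
    - [0,0,0.03,0,0,0,-1]
    - [0,0,0.02,0,0,0,-1]
    - [0,0,0,0,0,0,-1]
    - [0,0,0,0,0,0,-1]

```text
clock: 14.2
position: [0.5072, -0.3905, 0.0664]
ee_rot: [0.301, 0.954, -0.0, 0.0]
ft_force: [0.8, 0.4, -0.5]
grip_width: 0.25
```

```bash
python3 -c "
from h import *
plan(.508,-.391,.0335,145)
"
```

```text
clock 14.2 pos [ 0.5072 -0.3905  0.0664] phi 145.0 tilt 0.04 grip 0.25 F [ 0.8  0.4 -0.5] j7 1.37
rotvec [0. 0. 0.] | move-first shift [-0.0009  0.      0.0329] | rotate-first shift [-0.001   0.      0.0329]
```

move_arm:
  deltas:
    - [-0.001,0,0.018,0,0,0,-1]
    - [0,0,0.01,0,0,0,-1]
    - [0,0,0.005,0,0,0,-1]
    - [0,0,0,0,0,0,-1]
    - [0,0,0,0,0,0,-1]

```text
clock: 14.82
position: [0.5076, -0.3912, 0.0329]
ee_rot: [0.301, 0.954, -0.0, 0.0]
ft_force: [0.4, -0.3, -1.8]
grip_width: 0.254
```

```bash
python3 -c "
from h import *
plan(.508,-.391,.0335,145)
"
```

```text
clock 14.82 pos [ 0.5076 -0.3912  0.0329] phi 145.0 tilt 0.02 grip 0.254 F [ 0.4 -0.3 -1.8] j7 1.36
rotvec [-0.  0. -0.] | move-first shift [-0.0002  0.0004 -0.0006] | rotate-first shift [-0.0002  0.0004 -0.0006]
```

move_arm:
  deltas:
    - [0,0,0,0,0,0,1]
    - [0,0,0,0,0,0,1]
    - [0,0,0,0,0,0,1]
    - [0,0,0,0,0,0,1]
    - [0,0,-0.02,0,0,0,1]
    - [0,0,-0.04,0,0,0,1]
    - [0,0,-0.05,0,0,0,1]
    - [0,0,-0.05,0,0,0,1]
    - [0,0,-0.05,0,0,0,1]
    - [0,0,0,0,0,0,1]

```text
clock: 16.08
position: [0.5093, -0.3918, 0.2493]
ee_rot: [0.301, 0.954, -0.001, 0.004]
ft_force: [-0.5, -1.2, -0.7]
grip_width: 1.006
```

```bash
python3 -c "
from h import *
p,d,c=look('r2','red',(.508,-.391)); handle(p,d,c,(.508,-.391))
plan(.667,-.002,.25,170)
"
```

```text
base pca (np.int32(1634), array([ 502. , -387.7]), array([85.4, 59. ]), np.float64(-34.8))
[(array([320., 198.]), 2470.5, array([ 506. , -391.5,   79.4,   48.8,  -34. ]))]
handle top z 0.0701 817 rect [ 506.6 -391.5   35.    21.5  -35.1] mean [ 506.2 -391.3]
clock 16.12 pos [ 0.5084 -0.3914  0.2463] phi 145.0 tilt 0.29 grip 0.998 F [ 0.2  0.5 -0.6] j7 1.42
rotvec [ -0.1   0.3 -25. ] | move-first shift [ 0.0934  0.41   -0.0043] | rotate-first shift [-0.0886  0.4111 -0.0037]
```

View pics/r2.png

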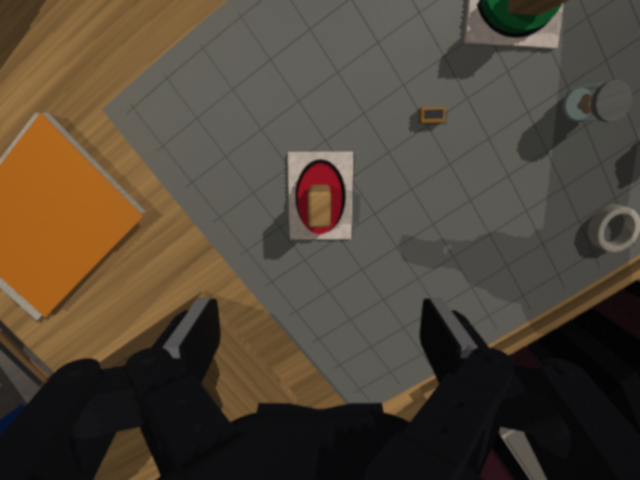

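move_arm:
  deltas:
    - [0.0133,0.058,0,0,0,0,1]
    - [0.0133,0.058,0,0,0,0,1]
    - [0.0133,0.058,0,0,0,0,1]
    - [0.0133,0.058,0,0,0,0,1]
    - [0.0133,0.059,0,0,0,0,1]
    - [0.0133,0.0595,0,0,0,0,1]
    - [0.0133,0.0595,0,0,0,-8.3,1]
    - [0,0,0,0,0,-8.3,1]
    - [0,0,0,0,0,-8.4,1]
    - [0,0,0,0,0,0,1]

```text
clock: 17.38
position: [0.666, -0.0019, 0.2421]
ee_rot: [0.088, 0.996, 0.0, -0.001]
ft_force: [0.7, -0.1, -0.2]
grip_width: 1.0
```

move_arm:
  deltas:
    - [0,0,0,0,0,0,1]
    - [0,0,0,0,0,0,1]

```text
clock: 17.62
position: [0.6663, -0.0021, 0.2428]
ee_rot: [0.088, 0.996, -0.0, -0.0]
ft_force: [-0.6, 0.9, 0.5]
grip_width: 1.004
```

```bash
python3 -c "
from h import *
p,d,c=look('b1','blue',(.667,-.002)); handle(p,d,c,(.667,-.002))
plan(.667,-.002,.25,170)
"
```

```text
base pca (np.int32(582), array([661.6,  -3.6]), array([52.8, 52. ]), np.float64(54.9))
[(array([318., 203.]), 497.0, array([668.7,  -2.2,  51.4,  41. , -42.6])), (array([506., 145.]), 1625.0, array([637.7, 203.5,  62. ,  42. ,  49.2]))]
handle top z 0.064 805 rect [672.6  -5.4  34.9  21.6 -10.6] mean [671.9  -5.4]
clock 17.68 pos [ 0.6663 -0.0021  0.2428] phi 169.9 tilt 0.01 grip 0.997 F [-0.  -1.  -0.4] j7 1.13
rotvec [-0.   0.  -0.1] | move-first shift [-0.0007  0.0002 -0.0072] | rotate-first shift [-0.0007  0.0002 -0.0072]
```

View pics/b1.png

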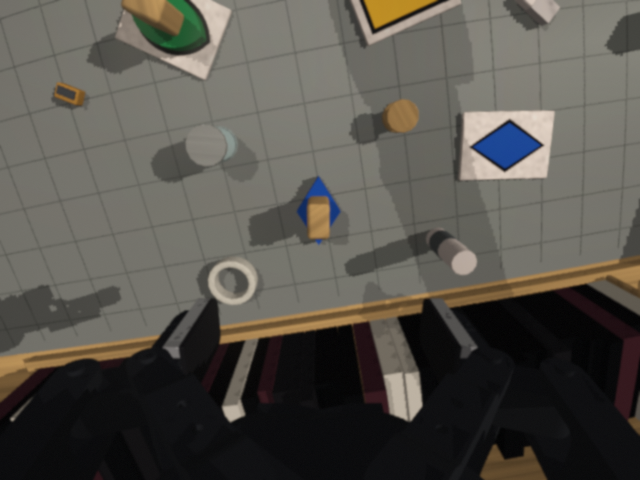

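move_arm:
  deltas:
    - [-0.006,-0.002,0.05,0,0,0.4,1]
    - [0,0,0.05,0,0,0,1]
    - [0,0,0.05,0,0,0,1]
    - [0,0,0.036,0,0,0,1]
    - [0,0,0,0,0,0,1]
    - [0,0,0,0,0,0,1]
    - [0,0,0,0,0,0,1]

```text
clock: 18.55
position: [0.6732, -0.0048, 0.0591]
ee_rot: [0.091, 0.996, 0.0, 0.002]
ft_force: [-0.2, 1.1, -0.3]
grip_width: 1.005
```

```bash
python3 -c "
from h import *
z=np.load('b1.npz');c=dict(viewer.calibration('wrist'),R=z['R'],t=z['t'])
print(pca(z['p'],c,'blue',(.64,.207),.006))
plan(.672,-.0053,.027,169.5)
"
```

```text
(np.int32(1694), array([638.6, 208. ]), array([64.2, 41.8]), np.float64(82.3))
clock 18.55 pos [ 0.6732 -0.0048  0.0591] phi 169.6 tilt 0.18 grip 1.005 F [-0.2  1.1 -0.3] j7 1.06
rotvec [0.  0.2 0.1] | move-first shift [ 0.0012 -0.0007  0.0321] | rotate-first shift [ 0.0011 -0.0007  0.0321]
```

Blue plate agrees: about (0.639, 0.207), 82°.

move_arm:
  deltas:
    - [0.001,0,0.02,0,0,0,1]
    - [0,0,0.012,0,0,0,1]
    - [0,0,0,0,0,0,1]
    - [0,0,0,0,0,0,-1]
    - [0,0,0,0,0,0,-1]
    - [0,0,0,0,0,0,-1]
    - [0,0,0,0,0,0,-1]
    - [0,0,0,0,0,0,-1]
    - [0,0,0,0,0,0,-1]
    - [0,0,0,0,0,0,-1]

```text
clock: 19.8
position: [0.6713, -0.0047, 0.0252]
ee_rot: [0.091, 0.996, -0.0, 0.0]
ft_force: [-0.0, -0.3, 5.3]
grip_width: 0.256
```

```bash
python3 -c "
from h import *
plan(.640,.207,.16,82)
"
```

```text
clock 19.8 pos [ 0.6713 -0.0047  0.0252] phi 169.6 tilt 0.04 grip 0.256 F [-0.  -0.3  5.3] j7 1.05
rotvec [ 0.   0.  87.6] | move-first shift [ 0.069   0.2026 -0.1349] | rotate-first shift [ 0.2053 -0.0604 -0.1348]
```

move_arm:
  deltas:
    - [0,0,-0.03,0,0,0,-1]
    - [0,0,-0.05,0,0,0,-1]
    - [0,0,-0.055,0,0,0,-1]
    - [0,0,0,0,0,9.7,-1]
    - [0,0,0,0,0,9.7,-1]
    - [0,0,0,0,0,9.7,-1]
    - [0,0,0,0,0,9.7,-1]
    - [0,0,0,0,0,9.7,-1]
    - [0,0,0,0,0,9.7,-1]
    - [0,0,0,0,0,9.7,-1]

```text
clock: 21.05
position: [0.6705, -0.0048, 0.159]
ee_rot: [0.634, 0.774, -0.0, -0.001]
ft_force: [-0.5, 0.8, -2.1]
grip_width: 0.254
```

move_arm:
  deltas:
    - [0,0,0,0,0,9.7,-1]
    - [0,0,0,0,0,10,-1]
    - [0.041,-0.012,0,0,0,0,-1]
    - [0.041,-0.012,0,0,0,0,-1]
    - [0.041,-0.012,0,0,0,0,-1]
    - [0.041,-0.012,0,0,0,0,-1]
    - [0.041,-0.012,0,0,0,0,-1]
    - [0,0,0,0,0,0,-1]
    - [0,0,0,0,0,0,-1]

```text
clock: 22.18
position: [0.6401, 0.2058, 0.1591]
ee_rot: [0.755, 0.656, -0.001, 0.0]
ft_force: [0.1, -1.0, -1.4]
grip_width: 0.253
```

```bash
python3 -c "
from h import *
plan(.640,.207,.032,82)
"
```

```text
clock 22.18 pos [0.6401 0.2058 0.1591] phi 82.0 tilt 0.08 grip 0.253 F [ 0.1 -1.  -1.4] j7 -0.67
rotvec [-0.   0.1 -0. ] | move-first shift [ 0.0013 -0.0002  0.1271] | rotate-first shift [ 0.0011 -0.0003  0.1271]
```

move_arm:
  deltas:
    - [0.001,0,0.04,0,0,0,-1]
    - [0,0,0.04,0,0,0,-1]
    - [0,0,0.03,0,0,0,-1]
    - [0,0,0.01,0,0,0,-1]
    - [0,0,0.006,0,0,0,-1]
    - [0,0,0,0,0,0,-1]
    - [0,0,0,0,0,0,-1]
    - [0,0,0,0,0,0,-1]

```text
clock: 23.18
position: [0.6408, 0.2077, 0.0346]
ee_rot: [0.755, 0.656, 0.001, 0.0]
ft_force: [-0.1, 0.8, -1.4]
grip_width: 0.254
```

```bash
python3 -c "
from h import *
plan(.640,.207,.0315,82)
"
```

```text
clock 23.18 pos [0.6408 0.2077 0.0346] phi 82.0 tilt 0.07 grip 0.254 F [-0.1  0.8 -1.4] j7 -0.71
rotvec [ 0.1 -0.  -0. ] | move-first shift [-0.0008 -0.0007  0.0031] | rotate-first shift [-0.0008 -0.0007  0.0031]
```

move_arm:
  deltas:
    - [0,0,0.003,0,0,0,-1]
    - [0,0,0,0,0,0,-1]
    - [0,0,0,0,0,0,-1]
    - [0,0,0,0,0,0,1]
    - [0,0,0,0,0,0,1]
    - [0,0,0,0,0,0,1]
    - [0,0,0,0,0,0,1]

```text
clock: 24.05
position: [0.6403, 0.2076, 0.0307]
ee_rot: [0.755, 0.656, -0.0, 0.0]
ft_force: [0.2, 0.2, 0.5]
grip_width: 1.003
```

move_arm:
  deltas:
    - [0,0,-0.02,0,0,0,1]
    - [0,0,-0.04,0,0,0,1]
    - [0,0,-0.05,0,0,0,1]
    - [0,0,-0.05,0,0,0,1]
    - [0,0,-0.05,0,0,0,1]
    - [0,0,0,0,0,0,1]
    - [0,0,0,0,0,0,1]

```text
clock: 24.92
position: [0.6402, 0.2076, 0.2414]
ee_rot: [0.755, 0.656, 0.0, 0.0]
ft_force: [0.5, -0.3, -0.0]
grip_width: 1.001
```

```bash
python3 -c "
from h import *
p,d,c=look('b2','blue',(.64,.207)); handle(p,d,c,(.64,.207))
plan(.529,.415,.25,144)
"
```

```text
base pca (np.int32(781), array([639.5, 218.2]), array([53.6, 53.4]), np.float64(50.1))
[(array([319., 198.]), 690.0, array([636.7, 211.3,  55.7,  42.6, -65.9]))]
handle top z 0.07 829 rect [639.9 205.1  34.7  21.1  81.7] mean [639.9 205.7]
clock 24.98 pos [0.6399 0.2074 0.2404] phi 82.0 tilt 0.06 grip 1.0 F [-0.   0.3  0. ] j7 -0.66
rotvec [ -0.1   0.  -62. ] | move-first shift [ 0.1901 -0.1387 -0.0097] | rotate-first shift [ 0.2117  0.1028 -0.0096]
```

View pics/b2.png

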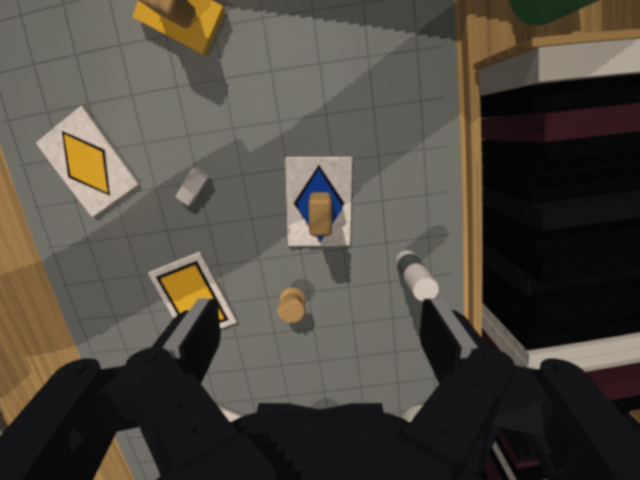

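Blue diamond sits centred on its silhouette (319,202). Next, yellow.

move_arm:
  deltas:
    - [0.0475,-0.0345,0,0,0,0,1]
    - [0.0475,-0.0345,0,0,0,0,1]
    - [0.0475,-0.0345,0,0,0,0,1]
    - [0.0475,-0.035,0,0,0,-8.8,1]
    - [0,0,0,0,0,-8.8,1]
    - [0,0,0,0,0,-8.8,1]
    - [0,0,0,0,0,-8.8,1]
    - [0,0,0,0,0,-8.8,1]
    - [0,0,0,0,0,-9,1]
    - [0,0,0,0,0,-9,1]

```text
clock: 26.22
position: [0.5292, 0.4146, 0.2394]
ee_rot: [0.307, 0.952, -0.001, -0.001]
ft_force: [0.5, -0.1, -0.5]
grip_width: 1.0
```

move_arm:
  deltas:
    - [0,0,0,0,0,0,1]
    - [0,0,0,0,0,0,1]
    - [0,0,0,0,0,0,1]

```text
clock: 26.6
position: [0.5295, 0.415, 0.2405]
ee_rot: [0.31, 0.951, -0.0, -0.0]
ft_force: [0.4, -0.0, -0.2]
grip_width: 0.998
```

```bash
python3 -c "
from h import *
p,d,c=look('y1','yellow',(.529,.415)); handle(p,d,c,(.529,.415)); print(pca(p,c,'yellow',(.471,.112),.006))
plan(.529,.415,.25,144)
"
```

```text
base pca (np.int32(2126), array([526.1, 418. ]), array([96.1, 63.3]), np.float64(-36.3))
[(array([ 97., 306.]), 2032.0, array([470. , 119.1,  77.1,  49.3, -76.1])), (array([321., 204.]), 2942.0, array([529.8, 415.3,  76.2,  48. , -35.2])), (array([152., 169.]), 1388.0, array([392.3, 291.4,  58.3,  39.9, -33.2]))]
handle top z 0.064 814 rect [529.7 415.1  35.2  21.9 -35.6] mean [529.1 415.6]
(np.int32(2107), array([469.6, 111.8]), array([90.6, 58. ]), np.float64(-75.8))
clock 26.65 pos [0.5296 0.415  0.2407] phi 143.9 tilt 0.02 grip 1.0 F [-0.6  0.3 -0.4] j7 -0.0
rotvec [-0.   0.  -0.1] | move-first shift [ 0.0004 -0.0004 -0.0093] | rotate-first shift [ 0.0004 -0.0004 -0.0093]
```

View pics/y1.png

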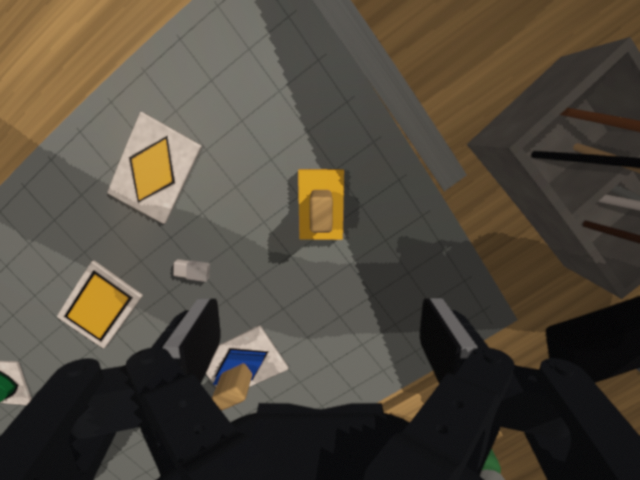

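Yellow stamp is at (322,207) directly below, aligned; its plate is at (0.471, 0.112), -76°.

move_arm:
  deltas:
    - [0,0,0.05,0,0,-0.5,1]
    - [0,0,0.05,0,0,0,1]
    - [0,0,0.05,0,0,0,1]
    - [0,0,0.04,0,0,0,1]
    - [0,0,0.017,0,0,0,1]
    - [0,0,0.007,0,0,0,1]
    - [0,0,0,0,0,0,1]
    - [0,0,0,0,0,0,1]

```text
clock: 27.65
position: [0.5303, 0.4157, 0.0284]
ee_rot: [0.305, 0.952, 0.001, 0.001]
ft_force: [0.7, 0.0, 0.3]
grip_width: 1.001
```

move_arm:
  deltas:
    - [0,0,0,0,0,0,-1]
    - [0,0,0,0,0,0,-1]
    - [0,0,0,0,0,0,-1]
    - [0,0,0,0,0,0,-1]
    - [0,0,0,0,0,0,-1]
    - [0,0,0,0,0,0,-1]
    - [0,0,0,0,0,0,-1]

```text
clock: 28.52
position: [0.5297, 0.4151, 0.0269]
ee_rot: [0.305, 0.952, 0.0, 0.0]
ft_force: [0.5, -0.2, 1.8]
grip_width: 0.252
```

```bash
python3 -c "
from h import *
plan(.471,.112,.16,104)
"
```

```text
clock 28.52 pos [0.5297 0.4151 0.0269] phi 144.5 tilt 0.01 grip 0.252 F [ 0.5 -0.2  1.8] j7 -0.08
rotvec [ 0.   0.  40.5] | move-first shift [-0.1283 -0.2808 -0.1331] | rotate-first shift [-0.2799 -0.1303 -0.1331]
```

move_arm:
  deltas:
    - [0,0,-0.03,0,0,0,-1]
    - [0,0,-0.05,0,0,0,-1]
    - [0,0,-0.053,0,0,0,-1]
    - [0,0,0,0,0,10.1,-1]
    - [0,0,0,0,0,10.1,-1]
    - [0,0,0,0,0,10.1,-1]
    - [0,0,0,0,0,10.2,-1]
    - [-0.04,-0.0186,0,0,0,0,-1]
    - [-0.04,-0.0186,0,0,0,0,-1]
    - [-0.04,-0.0186,0,0,0,0,-1]

```text
clock: 29.78
position: [0.5039, 0.2836, 0.1593]
ee_rot: [0.616, 0.788, -0.0, -0.0]
ft_force: [0.4, -1.0, -0.5]
grip_width: 0.25
```

move_arm:
  deltas:
    - [-0.04,-0.0186,0,0,0,0,-1]
    - [-0.04,-0.0186,0,0,0,0,-1]
    - [-0.04,-0.0186,0,0,0,0,-1]
    - [-0.04,-0.0186,0,0,0,0,-1]
    - [0,0,0.03,0,0,0,-1]
    - [0,0,0.03,0,0,0,-1]
    - [0,0,0,0,0,0,-1]
    - [0,0,0,0,0,0,-1]

```text
clock: 30.78
position: [0.4714, 0.1122, 0.1007]
ee_rot: [0.616, 0.788, 0.0, 0.0]
ft_force: [-0.2, -0.5, -0.3]
grip_width: 0.256
```

```bash
python3 -c "
from h import *
plan(.471,.112,.033,104)
"
```

```text
clock 30.77 pos [0.4714 0.1122 0.1007] phi 104.0 tilt 0.05 grip 0.256 F [-0.2 -0.5 -0.3] j7 -0.18
rotvec [ 0. -0.  0.] | move-first shift [-0.0001 -0.0005  0.0677] | rotate-first shift [-0.0001 -0.0004  0.0677]
```

move_arm:
  deltas:
    - [0,0,0.03,0,0,0,-1]
    - [0,0,0.02,0,0,0,-1]
    - [0,0,0.01,0,0,0,-1]
    - [0,0,0.005,0,0,0,-1]
    - [0,0,0,0,0,0,-1]
    - [0,0,0,0,0,0,-1]
    - [0,0,0,0,0,0,-1]

```text
clock: 31.65
position: [0.4713, 0.1119, 0.0353]
ee_rot: [0.616, 0.788, 0.0, 0.0]
ft_force: [0.1, 0.2, -2.6]
grip_width: 0.25
```

```bash
python3 -c "
from h import *
plan(.471,.112,.033,104)
"
```

```text
clock 31.65 pos [0.4713 0.1119 0.0353] phi 104.0 tilt 0.05 grip 0.25 F [ 0.1  0.2 -2.6] j7 -0.23
rotvec [ 0.  0. -0.] | move-first shift [ 0.0002 -0.0003  0.0023] | rotate-first shift [ 0.0002 -0.0003  0.0023]
```

move_arm:
  deltas:
    - [0,0,0.002,0,0,0,-1]
    - [0,0,0,0,0,0,-1]
    - [0,0,0,0,0,0,-1]
    - [0,0,0,0,0,0,1]
    - [0,0,0,0,0,0,1]
    - [0,0,0,0,0,0,1]
    - [0,0,0,0,0,0,1]

```text
clock: 32.52
position: [0.471, 0.1119, 0.0328]
ee_rot: [0.616, 0.788, 0.0, 0.0]
ft_force: [0.3, -0.5, 0.6]
grip_width: 0.998
```

move_arm:
  deltas:
    - [0,0,-0.02,0,0,0,1]
    - [0,0,-0.04,0,0,0,1]
    - [0,0,-0.05,0,0,0,1]
    - [0,0,-0.05,0,0,0,1]
    - [0,0,-0.05,0,0,0,1]
    - [0,0,-0.03,0,0,0,1]
    - [0,0,0,0,0,0,1]
    - [0,0,0,0,0,0,1]

```text
clock: 33.52
position: [0.4707, 0.1118, 0.272]
ee_rot: [0.616, 0.788, -0.0, -0.0]
ft_force: [-0.3, -0.2, -1.1]
grip_width: 1.001
```

```bash
python3 -c "
from h import *
plan(.471,.112,.25,104)
p,d,c=look('y2','yellow',(.471,.112)); handle(p,d,c,(.471,.112))
for n in ('top','scene'):
    q,d=viewer.camera(n); cv2.imwrite(f'pics/{n}9.png',q[:,:,::-1]); c=cam(n)
    for s in ((.461,-.116),(.508,-.391),(.64,.207)):
        try: handle(q,d,c,s,.04)
        except Exception as e: print(n,s,e)
"
```

```text
clock 33.52 pos [0.4707 0.1118 0.272 ] phi 104.0 tilt 0.05 grip 1.001 F [-0.3 -0.2 -1.1] j7 -0.09
rotvec [-0.1  0.  -0. ] | move-first shift [0.0001 0.0004 0.022 ] | rotate-first shift [0.0001 0.0004 0.022 ]
base pca (np.int32(2090), array([469.2, 115.7]), array([99.4, 66.3]), np.float64(-75.5))
[(array([320., 198.]), 2790.0, array([470.2, 111.5,  80.5,  50.4, -76. ])), (array([288.,  24.]), 1573.5, array([391. , 281.9,  51.7,  41.4,  80.1]))]
handle top z 0.0701 697 rect [470.4 111.3  35.4  20.8 -76.3] mean [470.1 111.6]
handle top z 0.07 127 rect [ 459.8 -115.8   32.9   21.3   55.2] mean [ 459.3 -116. ]
handle top z 0.07 132 rect [ 506.5 -391.5   36.6   22.3  -37.4] mean [ 507.1 -391. ]
top (0.64, 0.207) index -1 is out of bounds for axis 0 with size 0
handle top z 0.0685 146 rect [ 463.6 -116.6   35.7   25.2   48.5] mean [ 464.4 -117.4]
handle top z 0.069 197 rect [ 510.1 -392.3   36.9   23.1  -30.6] mean [ 510.6 -392.4]
handle top z 0.0685 120 rect [642.6 203.   38.3  22.7  81.5] mean [643.1 202.2]
```

View pics/y2.png

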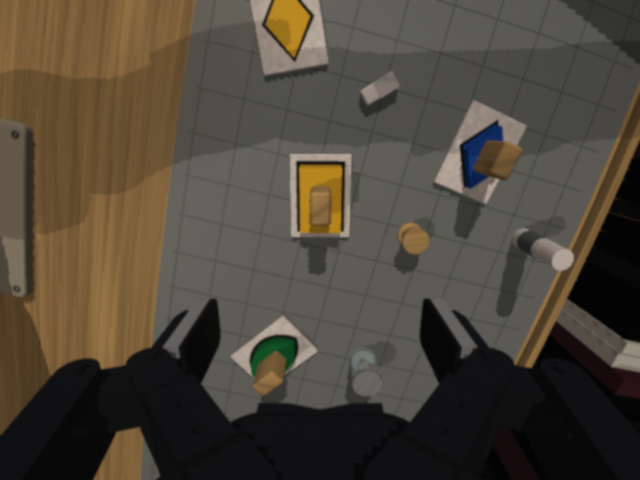

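View pics/scene9.png

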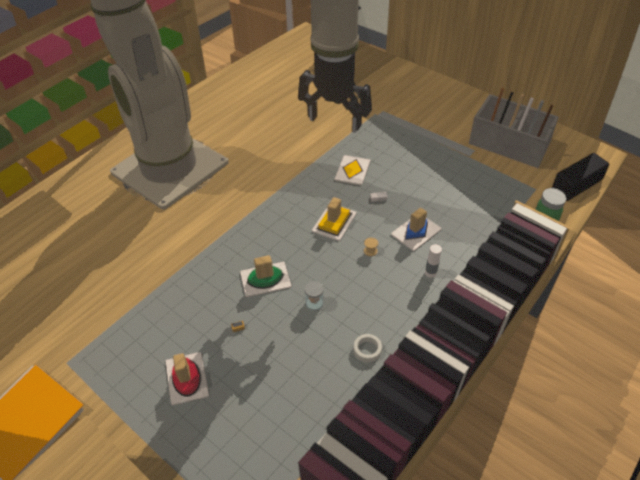

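The pictures show all four stamps standing centred on their plates: rectangle at (320,198) in the wrist view, and the others at (265,273), (187,373) and (416,230) in the scene view. The jar is upright at (314,295), the spare plate is empty, and the gripper is clear of everything.

```bash
python3 -c "
from workcell import manip
print(manip.hand_in())"
```

```text
the job is handed in; nothing more can be done
None
```

I put all four stamps away on their matching plates, released them and handed the job in at about 33.7 s of the 128 s allowed. For each one I gripped the handle across its narrow side, carried it over, set it down lined up with the silhouette, opened the gripper and backed off upward.

**Last checks:**
- **Height:** the wrist camera's depth put every handle top at 70 mm, about 6 mm higher than the 64 mm it read with the stamps on the desk. That matches the plate thickness.
- **Position and angle:** in the wrist views, handle centres were within about 2 mm of the plate centres I measured and angles within about 1°.
- **Jar and spare plate:** the final scene picture shows the jar standing and the yellow diamond plate empty. The gripper was open, about 0.2 m above the stamps.

**Checks that failed or disagreed:**
- **Top camera:** it gave no handle reading for the blue stamp at the end, most likely because the arm was in the way. The wrist and scene cameras both saw it in place.
- **Scene camera:** its handle positions differed from the wrist camera's by 3–4 mm and its angles by up to about 6°. These are coarse readings and still within the allowed limits.

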